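# Set the iris of an airflow test stand and start the fan

### The arm

A 6-joint arm with a two-finger parallel gripper is mounted at the origin on the work surface. World frame = base frame: x ahead of the robot, y to its left, z up, the work surface at z = 0. Lengths are in m, angles in rad, forces in N, time in s.
With the tool pointing down it reaches from about 0.3 to 0.85 m from the base axis. Payload 4.2 kg.
Tool frame: the origin (TCP) lies between the finger pads; the fingertips stand 17 mm ahead of it and the grasp point (between the pads) lies 2 mm behind it (manip.tip_extent is the distance from the TCP to the fingertips, in m); z points along the fingers, x is the direction in which the jaws open and shut, and the axes are right-handed (so a half turn about z gives the same grasp; the last joint's range is limited). The gripper opens to 91 mm and grips with 3 to 60 N. Pads are 32 mm wide; open, the fingers measure 118 mm over their backs; the gripper's body (76 mm by 178 mm) begins 60 mm behind the grasp point.
Start: joints at [-1.242, 0.32, 1.565, -0, 1.257, -0.02], TCP at [0.197, -0.54, 0.231] pointing down, gripper open.
Joint ranges: [-3.11, 3.11], [-0.84, 2.01], [0.21, 2.61], [-1.34, 4.49], [0.05, 2.63], [-2.56, 2.56]. Speed limits (rad/s): [2.57, 2.57, 3.14, 3.14, 3.14, 3.14].

### API

Orientations are given as a unit quaternion [w, x, y, z].
In Python, from bench import manip gives the robot as it stands.
- The arm moves only by the shell command python3 -m creep 'ROWS' [OPENING]. ROWS is JSON, a list of rows, each an object with "xyz": the shift along the world's x, y, z scaled (see below), a list of three; "turn": the turn, a rotation vector about the world's x, y, z scaled (see below), a list of three. In form: [{"xyz": [tx, ty, tz], "turn": [wx, wy, wz]}, ...]. A call has 1 to 8 rows; each row shifts and turns the pose as measured when the row begins; what a row does not reach is not made up. The controller multiplies each number of a shift by 6 cm and each number of a turn by 4 degrees. A row lasts 1/8 s, in which the tool goes at most 62.5 mm and 10.7 degrees, less where a joint would pass 70% of its speed; a pose out of reach is approached as far as the arm can. A call with a number of a shift or a turn outside -1 to 1 is refused whole. A call with a gripper value outside its range is refused whole. OPENING is the opening, from -1 (shut) to 1 (fully open), so that 0 is half open, set as the call begins (- or left out, the last holds). The fingers move at their own pace and stop on an object; the grip force is fixed at half the most. Time passes only in rows, so rows that do not move let the fingers close. It gives the time, the measured TCP pose, the force and the opening at its end, in the units of the state.
- manip.state(): the state, without advancing time (a new reading comes with each control period).
- manip.read_camera(name): name is "side" or "top" or "wrist"; returns (picture, depth): 480x640x3 uint8, red, green, blue; 480x640 float32, m along the optical axis (not along the pixel's ray), 0 where there is no reading.
- manip.camera_params(name): a dict with "camera_matrix" (3x3 intrinsics, pixels), "view" (4x4, takes a point from world to camera coordinates). Camera axes: x right, y down, z forward; pixel columns grow to the right and rows downward; lengths in m; the calibration is good to about 2 mm. A picture is of the moment at which its call begins: read the wrist's pose just before it. camera_params takes no time and is no camera call; for the wrist camera it gives the pose at the moment of the call.
- manip.close_job(): hands the job in, once; it reports no verdict.
Trained networks look in the newest picture that a camera, given by its name, has taken for a name from the list of things; names that differ only in an ending like _2 or _b are one class to them, and where a whole thing is asked for, a point or a joint stands for the part that bears it (a point fixed in the world has none). Each returns a list of dicts, best first, with "conf" (0 to 1); they miss things now and then, are a little off and sometimes report something else, mostly with a low value. They report only what shows in the picture. A call takes as long as a camera call. They do not tell look-alikes from the thing itself.
- manip.spot_in(camera, name): "at" ([x, y, z] in m, in world coordinates, good to about 4 mm: the middle of the surface that is visible of it).
- manip.mark_of(camera, name): "at" ([x, y, z] in m, in world coordinates, good to about 4 mm: a listed point, or the origin of a listed thing).
The state is a dict: "clock": time; "joint_positions": joint angles; "joint_vel": joint speeds; "effort": joint torques, N m; "position": TCP position; "ee_rot": TCP orientation; "ft_force": force on the tool from outside, world axes, zero at the start; "wrist_torque": the same for the moment, N m; "grip_width": finger opening in m.
Only numpy, scipy, OpenCV 4.12 (cv2) and the standard library are available. Lean on these libraries where they do the work, as an engineer would, in place of code of your own. Each camera call takes 0.05 s, during which the arm holds its last target.

### The job

On the airflow test stand, push the upright paddle of the iris lever round with the fingertips until the lever's pointer lines up with the set-point tab clipped on the scale. Only then press the start button on the separate control box, and let it come back up. Do not pinch the paddle or move the tab, and leave the other parts on the bench where they lie.

Things in the scene. Friction and masses are not known exactly. Their poses are not given: they have to be found in the camera images.
- stand: Fixed airflow test stand: grey box 240 x 260 x 70 mm high with a dark steel iris ring (128 mm across, top 98 mm above the bench) on it. Origin at bench level on the ring's vertical turning axis; the box reaches from -90 to +150 mm along its x axis and +-130 mm along y. A white arc scale with black ticks (radius 108 to 138 mm) lies on its top on the +x side.
- iris (a joint): Angle of the iris ring with its lever about the stand's vertical axis (rad). 0: lever along the stand's +x axis; grows counter-clockwise seen from above. Stops at -1.15 and 1.15. Starts between -1.1 and -0.6, always clockwise of the tab. Stiff (about 3 N at the paddle) and stays where it is left; no spring.
- paddle (a point): Centre of the lever's upright paddle, 90 mm from the ring's axis, 111 mm above the bench; x axis radially outwards. Two black cheeks with a thin steel core: 28 mm long radially, 19 mm thick along the arc, from 92 to 130 mm above the bench (core to 134). Below it a flat arm 14 mm wide. Squeezing both cheeks at once counts as pinching.
- pointer_tip (a point): Tip of the thin dark steel pointer at the outer end of the lever, 118 mm from the ring's axis, 89 mm above the bench.
- tab (a joint): Angle of the set-point tab about the same axis, with the same zero and sense as the iris joint (rad). Between -0.2 and 0.9. Very stiff; it is to stay put.
- tab_tip (a point): Inner point of the dark steel set-point tab on the scale, 118 mm from the ring's axis, 76 mm above the bench. The tab is a block 10 mm wide that reaches out to 160 mm from the axis, its top 81 mm above the bench (83 mm at its brass screw). The lever is set when its pointer tip stands over this point within half the tab's width.
- control: Fixed grey control box, 90 x 80 x 45 mm high, origin at the centre of its underside. It stands on the left or the right of the test stand.
- start_top (a point): Centre of the top of the round grey start button (32 mm across) in a black housing on the control box.
- start (a joint): Travel of the start button (m): 0 up, 0.006 fully down (about 4 N); it springs back. It counts as pressed beyond 0.004.
- heatsink: Loose finned aluminium heat sink, 90 x 70 x 30 mm, on the other side of the stand from the control box; origin at the centre of its underside. Leave alone.
- fan: Loose square black fan, 80 x 80 x 38 mm; origin at the centre of its underside. Leave alone.
- driver: Loose red-handled screwdriver, 190 mm long, lying on the bench. Leave alone.
Mind the look-alikes: they are no part of the job. Several things look just like the control: the one meant starts farthest to the robot's right.

How it is judged:
By the outcome, as a careful person would: the job done as asked, in the order asked, and still so for the second after the job is handed in, with the robot touching nothing.
It also fails if it takes over 67 s, if anything falls off the work surface, if the arm or the gripper's body presses on something with over 40 N, if the wrist force passes 120 N, or if a joint passes its speed limit or range.

## Working session

There is one attempt and no reset: what is moved stays moved. The work goes in short steps, Python scripts to look and compute and a shell command to move; the robot and the scene stay as the last step left them, time stands still between calls to the robot, and variables do not carry over. Pictures are saved under pics/ and viewed, and the job is handed in when it is done.

```bash
ls; mkdir -p pics
python3 - <<'E'
from bench import manip
import cv2
s=manip.state();print({k:s[k] for k in('clock','position','ee_rot','grip_width')})
for c in('top','side'):
    p,d=manip.read_camera(c);cv2.imwrite(f'pics/{c}0.png',p[:,:,::-1])
    for n in('stand','paddle','pointer_tip','tab_tip','control','start_top','heatsink','fan','driver'):
        print(c,n,[([round(float(v),3) for v in r['at']],round(float(r['conf']),2)) for r in manip.mark_of(c,n)[:4]])
print(manip.state()['clock'])
E
```

```text
pics
{'clock': 0.0, 'position': array([ 0.19636361, -0.53992569,  0.23013102]), 'ee_rot': array([-5.18796828e-04,  8.19077089e-01, -5.73682776e-01, -7.24974787e-04]), 'grip_width': 0.09124283210386246}
top stand [([0.519, -0.048, -0.005], 0.91)]
top paddle [([0.545, -0.13, 0.11], 0.59)]
top pointer_tip [([0.555, -0.153, 0.086], 0.91)]
top tab_tip [([0.634, -0.03, 0.077], 0.47)]
top control [([0.493, 0.516, 0.003], 0.97), ([0.3, 0.472, 0.001], 0.87), ([0.393, 0.697, 0.001], 0.85), ([0.492, 0.351, 0.002], 0.7)]
top start_top [([0.39, 0.699, 0.067], 0.66), ([0.493, 0.351, 0.071], 0.65), ([0.302, 0.471, 0.064], 0.6), ([0.496, 0.517, 0.069], 0.57)]
top heatsink [([0.465, -0.318, -0.002], 0.83)]
top fan [([0.632, 0.382, -0.003], 0.59)]
top driver [([0.644, -0.388, -0.001], 0.7)]
side stand [([0.516, -0.046, 0.003], 0.83)]
side paddle [([0.548, -0.132, 0.108], 0.59)]
side pointer_tip [([0.559, -0.16, 0.088], 0.88)]
side tab_tip [([0.635, -0.031, 0.078], 0.57)]
side control [([0.497, 0.514, 0.002], 0.98), ([0.303, 0.473, -0.0], 0.91), ([0.391, 0.698, 0.002], 0.84), ([0.492, 0.348, 0.0], 0.82)]
side start_top [([0.467, -0.319, -0.001], 0.72), ([0.39, 0.7, 0.064], 0.6), ([0.491, 0.35, 0.068], 0.45), ([0.299, 0.476, 0.063], 0.43)]
side heatsink [([0.467, -0.318, 0.001], 0.73), ([0.645, -0.39, -0.0], 0.73)]
side fan [([0.631, 0.38, 0.002], 0.88)]
side driver [([0.646, -0.385, 0.003], 0.66)]
1.0
```

View pics/top0.png

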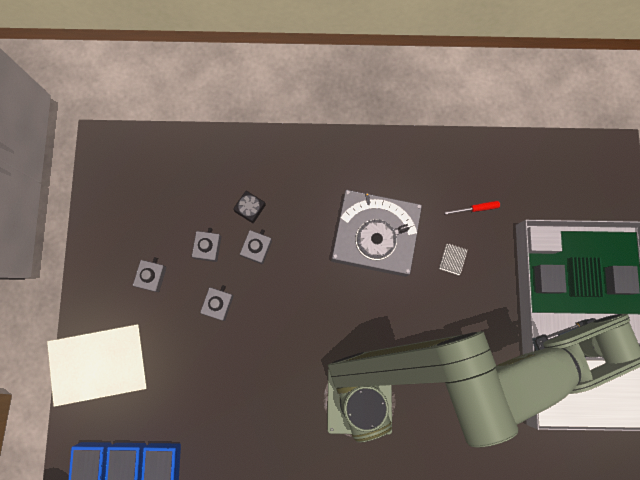

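View pics/side0.png

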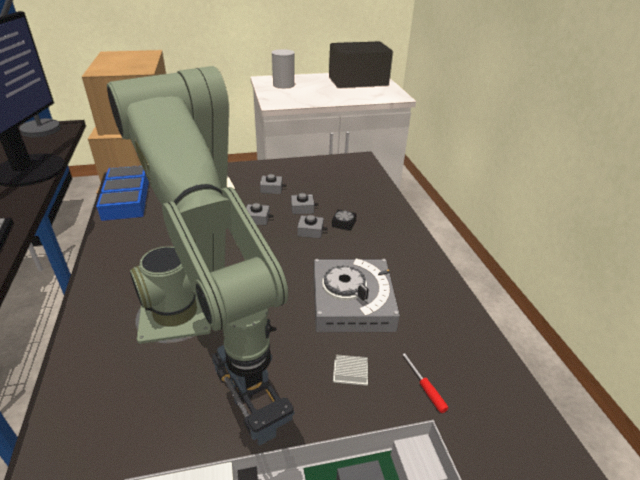

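The box meant is the one at about (0.49, 0.35), with the smallest y. The pointer stands at about -70° in the world and the tab at about +8°. The tool's jaw axis is already radial to the lever, so I'll shut the gripper, move over and look with the wrist camera.

```bash
python3 -m creep '[{"xyz":[0.2,0.3,0.6],"turn":[0,0,0]},{"xyz":[0.5,0.75,0.4],"turn":[0,0,0]},{"xyz":[0.5,0.75,0.2],"turn":[0,0,0]},{"xyz":[0.5,0.75,0.2],"turn":[0,0,0]},{"xyz":[0.5,0.75,0],"turn":[0,0,0]},{"xyz":[0.5,0.75,0],"turn":[0,0,0]},{"xyz":[0.4,0.6,0],"turn":[0,0,0]},{"xyz":[0,0,0],"turn":[0,0,0]}]' -1
cat > h.py <<'E'
from bench import manip
import cv2,numpy as np
def st():
    s=manip.state();print(s['clock'],np.round(s['position'],4),np.round(s['ee_rot'],3),'F',np.round(s['ft_force'],1),'w',round(s['grip_width'],4))
def pic(c,name,names=()):
    P=manip.camera_params(c);p,d=manip.read_camera(c);cv2.imwrite(f'pics/{name}.png',p[:,:,::-1])
    np.savez(f'pics/{name}.npz',p=p,d=d,K=P['camera_matrix'],V=P['view'])
    for n in names: print(c,n,[([round(float(v),4) for v in r['at']],round(float(r['conf']),2)) for r in manip.mark_of(c,n)[:4]])
    return P,p,d
def proj(P,X):
    c=np.array(P['view'])@np.append(X,1);u=np.array(P['camera_matrix'])@c[:3];return u[:2]/u[2]
def atz(P,u,v,z):
    K=np.array(P['camera_matrix']);V=np.array(P['view']);R=V[:3,:3];C=-R.T@V[:3,3]
    r=R.T@np.linalg.inv(K)@np.array([u,v,1.]);return C+r*(z-C[2])/r[2]
E
python3 - <<'E'
from h import *
st();pic('wrist','w1',('stand','paddle','pointer_tip','tab_tip'))
pic('top','t1',('stand','paddle','pointer_tip','tab_tip'))
st()
E
```

```text
clock: 2.0
position: [0.3869, -0.2531, 0.3176]
ee_rot: [-0.001, 0.818, -0.575, 0.002]
ft_force: [-0.3, -0.8, -0.3]
grip_width: 0.0139
2.0 [ 0.3869 -0.2531  0.3176] [-0.001  0.818 -0.575  0.002] F [-0.3 -0.8 -0.3] w 0.0139
wrist stand [([0.5101, -0.0466, -0.0031], 0.61)]
wrist paddle [([0.5468, -0.1335, 0.1144], 0.85)]
wrist pointer_tip [([0.5556, -0.1584, 0.0882], 0.92)]
wrist tab_tip [([0.6412, -0.3852, 0.0023], 0.59)]
top stand [([0.5197, -0.0512, -0.0019], 0.84)]
top paddle [([0.5427, -0.1334, 0.1113], 0.62)]
top pointer_tip [([0.5559, -0.1555, 0.0895], 0.56)]
top tab_tip [([0.6335, -0.0257, 0.0754], 0.45)]
2.5 [ 0.3855 -0.2557  0.3174] [-0.001  0.817 -0.577  0.002] F [ 0.1 -0.9 -0.7] w 0.0008
```

View pics/w1.png

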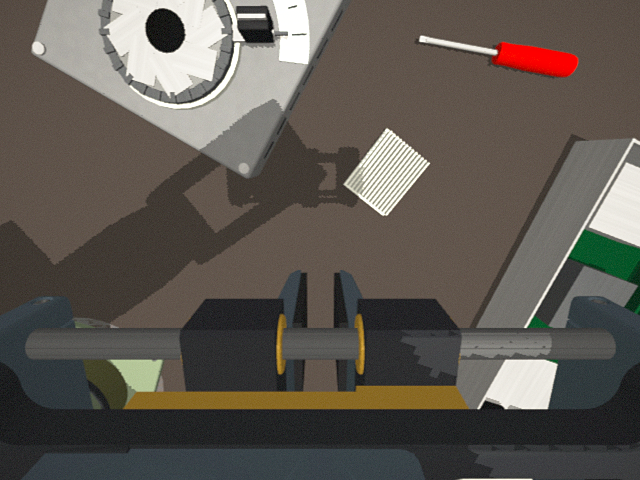

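Seen from the wrist, the ring is at (165,30), the paddle at (255,22) and the pointer at (285,33). The view is cut off at the top, so I'll go nearer and see the whole scale.

```bash
python3 -m creep '[{"xyz":[0.3,0.4,0],"turn":[0,0,0]},{"xyz":[0.4,0.5,0],"turn":[0,0,0]},{"xyz":[0.4,0.4,0],"turn":[0,0,0]},{"xyz":[0.2,0.2,0],"turn":[0,0,0]},{"xyz":[0,0,0],"turn":[0,0,0]}]' -1
python3 - <<'E'
from h import *
st();pic('wrist','w2',('stand','paddle','pointer_tip','tab_tip'))
st()
E
```

```text
clock: 3.12
position: [0.4646, -0.1656, 0.3172]
ee_rot: [-0.0, 0.815, -0.579, 0.002]
ft_force: [0.3, -0.9, 0.1]
grip_width: 0.0005
3.125 [ 0.4646 -0.1656  0.3172] [-0.     0.815 -0.579  0.002] F [ 0.3 -0.9  0.1] w 0.0005
wrist stand [([0.5122, -0.0466, -0.0032], 0.7)]
wrist paddle [([0.5465, -0.1344, 0.1127], 0.74)]
wrist pointer_tip [([0.5569, -0.1571, 0.0874], 0.82)]
wrist tab_tip [([0.6338, -0.0263, 0.0722], 0.51)]
3.375 [ 0.4637 -0.1664  0.3174] [-0.     0.815 -0.58   0.002] F [-0.5 -0.4  0.1] w 0.0001
```

View pics/w2.png

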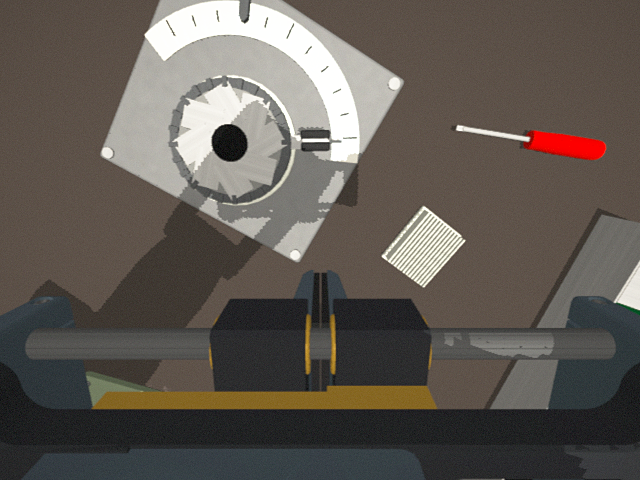

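Run:
```python
from h import *
z=np.load('pics/w2.npz');P=dict(camera_matrix=z['K'],view=z['V'])
p=z['p'][:,:,::-1]
cv2.imwrite('pics/w2c.png',np.hstack([cv2.resize(p[0:60,200:300],None,fx=4,fy=4,interpolation=0),cv2.resize(p[110:170,285:385],None,fx=4,fy=4,interpolation=0)]))
print('hub',atz(P,230,142,.09),atz(P,230,142,.098))
g=cv2.cvtColor(p,cv2.COLOR_BGR2GRAY)
ax=np.array([.513,-.048])
for n,u,v,h in(('tab',246,20,.078),('ptr',343,141,.089),('paddle top',315,140,.132)):
    X=atz(P,u,v,h);d=X[:2]-ax;print(n,X.round(4),np.hypot(*d).round(4),np.degrees(np.arctan2(d[1],d[0])).round(1))
```

```text
hub [ 0.51664806 -0.04632183  0.09      ] [ 0.51706488 -0.04828453  0.098     ]
tab [ 0.6348 -0.0277  0.078 ] 0.1234 9.5
ptr [ 0.5575 -0.1597  0.089 ] 0.1203 -68.3
paddle top [ 0.5472 -0.1321  0.132 ] 0.0908 -67.9
```

View pics/w2c.png

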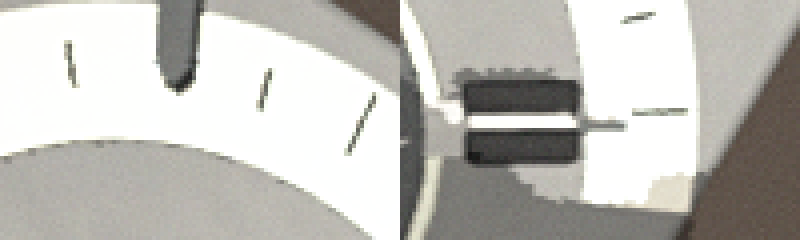

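Axis ≈ (0.517, -0.047), tab at +9.3°, pointer at -70.1°. The radii come out at 119–120 mm against 118 given, so they check. Now down behind the paddle.

```bash
python3 -m creep '[{"xyz":[0.35,0.15,-0.1],"turn":[0,0,0]},{"xyz":[0.35,0.15,-0.4],"turn":[0,0,0]},{"xyz":[0,0,-0.6],"turn":[0,0,0]},{"xyz":[0,0,-0.6],"turn":[0,0,0]},{"xyz":[0,0,-0.6],"turn":[0,0,0]},{"xyz":[0,0,-0.4],"turn":[0,0,0]},{"xyz":[0,0,0],"turn":[0,0,0]}]' -1
python3 - <<'E'
from h import *
st()
E
```

```text
clock: 4.25
position: [0.512, -0.1471, 0.149]
ee_rot: [-0.002, 0.814, -0.582, 0.004]
ft_force: [-0.2, 0.2, -0.4]
grip_width: 0.0003
4.25 [ 0.512  -0.1471  0.149 ] [-0.002  0.814 -0.582  0.004] F [-0.2  0.2 -0.4] w 0.0003
```

```bash
python3 -m creep '[{"xyz":[-0.05,0,-0.2],"turn":[0,0,0]},{"xyz":[0,0,-0.2],"turn":[0,0,0]},{"xyz":[0,0,-0.12],"turn":[0,0,0]},{"xyz":[0,0,0],"turn":[0,0,0]}]' -1
python3 - <<'E'
from h import *
st();pic('wrist','w3');pic('side','s3')
p=cv2.imread('pics/s3.png');cv2.imwrite('pics/s3c.png',cv2.resize(p[230:350,280:440],None,fx=4,fy=4))
E
```

```text
clock: 4.75
position: [0.5111, -0.1474, 0.1179]
ee_rot: [-0.003, 0.813, -0.582, 0.006]
ft_force: [-0.3, 0.0, 0.1]
grip_width: 0.0006
4.75 [ 0.5111 -0.1474  0.1179] [-0.003  0.813 -0.582  0.006] F [-0.3  0.   0.1] w 0.0006
```

View pics/w3.png

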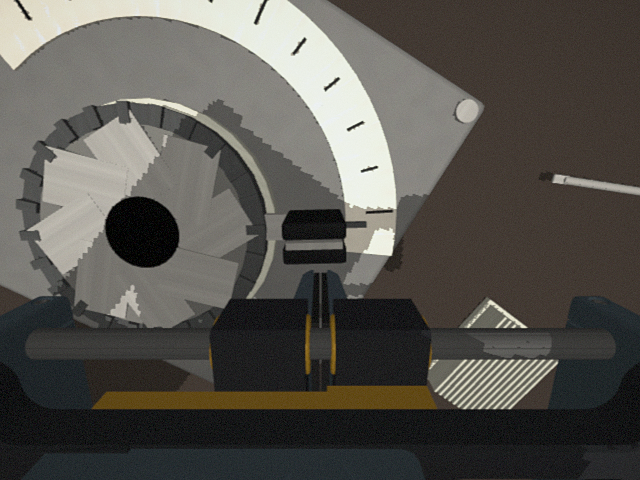

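View pics/s3c.png

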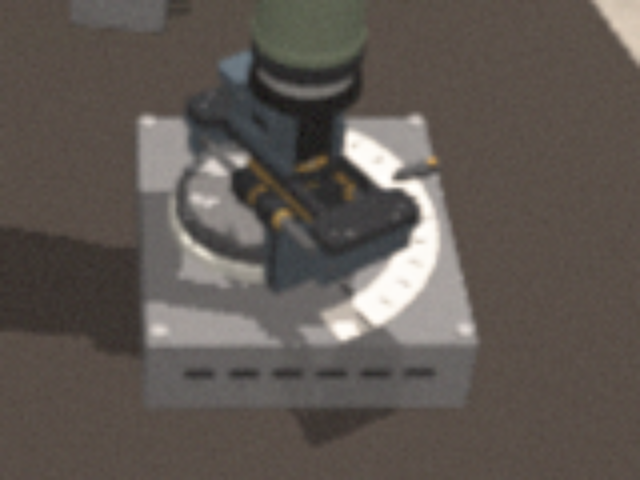

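The shut fingers stand squarely behind the paddle, at (320,280) against its cheek at (315,255), with a gap. I'll work out the arc steps.

```bash
cat >> h.py <<'E'
AX=np.array([.5168,-.047])
def plan(angs,D=.026,z=.118,r=.09):
    s=manip.state();p=np.array(s['position']);q=s['ee_rot']
    cur=2*np.degrees(np.arctan2(q[2],q[1]));cur=(cur+180)%360-180
    print('tool ang',round(cur,1),'rel',np.round(p[:2]-AX,4))
    for a in angs:
        t=np.radians(a);w=np.append(AX+r*np.array([np.cos(t),np.sin(t)])-D*np.array([-np.sin(t),np.cos(t)]),z)
        print(a,np.round((w-p)/.06,2),'turn',round((a-cur)/4,2));p=w;cur=a
E
python3 - <<'E'
from h import *
plan([-69,-66,-63,-60,-57,-54])
E
```

```text
tool ang -71.1 rel [-0.0052 -0.1005]
-69 [ 0.22  0.12 -0.01] turn 0.53
-66 [0.08 0.01 0.  ] turn 0.75
-63 [0.08 0.01 0.  ] turn 0.75
-60 [0.08 0.02 0.  ] turn 0.75
-57 [0.08 0.02 0.  ] turn 0.75
-54 [0.08 0.03 0.  ] turn 0.75
```

```bash
python3 -m creep '[{"xyz":[0.11,0.06,0],"turn":[0,0,0.3]},{"xyz":[0.11,0.06,0],"turn":[0,0,0.3]},{"xyz":[0.08,0.01,0],"turn":[0,0,0.75]},{"xyz":[0.08,0.01,0],"turn":[0,0,0.75]},{"xyz":[0.08,0.02,0],"turn":[0,0,0.75]},{"xyz":[0.08,0.02,0],"turn":[0,0,0.75]}]' -1
python3 - <<'E'
from h import *
st();pic('wrist','w4',('paddle','pointer_tip'))
plan([-60,-56,-52,-48,-44,-40,-36,-32])
E
```

```text
clock: 5.6
position: [0.543, -0.1378, 0.1194]
ee_rot: [0.001, 0.884, -0.468, 0.005]
ft_force: [-2.6, -0.6, 1.2]
grip_width: 0.0007
5.6 [ 0.543  -0.1378  0.1194] [ 0.001  0.884 -0.468  0.005] F [-2.6 -0.6  1.2] w 0.0007
wrist paddle [([0.5647, -0.1261, 0.1138], 0.87)]
wrist pointer_tip [([0.5835, -0.1446, 0.0842], 0.61)]
tool ang -56.0 rel [ 0.0268 -0.0905]
-60 [-0.07 -0.01 -0.02] turn -1.0
-56 [0.1  0.03 0.  ] turn 1.0
-52 [0.1  0.04 0.  ] turn 1.0
-48 [0.1  0.04 0.  ] turn 1.0
-44 [0.1  0.05 0.  ] turn 1.0
-40 [0.09 0.06 0.  ] turn 1.0
-36 [0.09 0.06 0.  ] turn 1.0
-32 [0.08 0.07 0.  ] turn 1.0
```

View pics/w4.png

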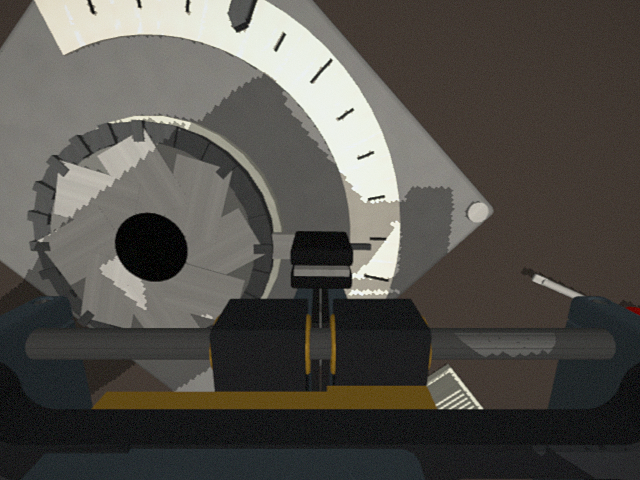

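Contact is made at about 2.7 N. The pointer has moved to about -57° and the tool turns with it. Continuing.

```bash
python3 -m creep '[{"xyz":[0.1,0.04,0],"turn":[0,0,1]},{"xyz":[0.1,0.04,0],"turn":[0,0,1]},{"xyz":[0.1,0.05,0],"turn":[0,0,1]},{"xyz":[0.09,0.06,0],"turn":[0,0,1]},{"xyz":[0.09,0.06,0],"turn":[0,0,1]},{"xyz":[0.08,0.07,0],"turn":[0,0,1]}]' -1
python3 - <<'E'
from h import *
st()
plan([-32,-28,-24,-20,-16,-12,-8,-4,0],z=.12)
E
```

```text
clock: 6.5
position: [0.576, -0.1211, 0.1195]
ee_rot: [0.003, 0.963, -0.27, 0.005]
ft_force: [-0.8, -3.8, -0.4]
grip_width: 0.0007
6.5 [ 0.576  -0.1211  0.1195] [ 0.003  0.963 -0.27   0.005] F [-0.8 -3.8 -0.4] w 0.0007
tool ang -31.4 rel [ 0.0592 -0.0741]
-32 [0.06 0.07 0.01] turn -0.16
-28 [0.08 0.08 0.  ] turn 1.0
-24 [0.07 0.08 0.  ] turn 1.0
-20 [0.07 0.09 0.  ] turn 1.0
-16 [0.06 0.09 0.  ] turn 1.0
-12 [0.05 0.09 0.  ] turn 1.0
-8 [0.05 0.1  0.  ] turn 1.0
-4 [0.04 0.1  0.  ] turn 1.0
0 [0.03 0.1  0.  ] turn 1.0
```

```bash
python3 -m creep '[{"xyz":[0.1,0.1,0],"turn":[0,0,0.3]},{"xyz":[0.08,0.09,0],"turn":[0,0,0.8]},{"xyz":[0.08,0.1,0],"turn":[0,0,0.9]},{"xyz":[0.07,0.1,0],"turn":[0,0,0.9]},{"xyz":[0.06,0.1,0],"turn":[0,0,0.9]}]' -1
python3 - <<'E'
from h import *
st();P,p,d=pic('wrist','w5',('paddle','pointer_tip','tab_tip'))
plan([-16,-12,-8,-4,0,4,9.3],z=.12)
E
```

```text
clock: 7.12
position: [0.5978, -0.0923, 0.1194]
ee_rot: [0.005, 0.991, -0.137, 0.002]
ft_force: [-2.8, -3.5, 1.5]
grip_width: 0.0004
7.125 [ 0.5978 -0.0923  0.1194] [ 0.005  0.991 -0.137  0.002] F [-2.8 -3.5  1.5] w 0.0004
wrist paddle [([0.6001, -0.0683, 0.1136], 0.82)]
wrist pointer_tip [([0.6335, -0.0713, 0.0845], 0.76)]
wrist tab_tip [([0.633, -0.0259, 0.0751], 0.61)]
tool ang -16.0 rel [ 0.0816 -0.0447]
-16 [-0.04 -0.09  0.01] turn -0.01
-12 [0.05 0.09 0.  ] turn 1.0
-8 [0.05 0.1  0.  ] turn 1.0
-4 [0.04 0.1  0.  ] turn 1.0
0 [0.03 0.1  0.  ] turn 1.0
4 [0.03 0.11 0.  ] turn 1.0
9.3 [0.02 0.14 0.  ] turn 1.33
```

View pics/w5.png

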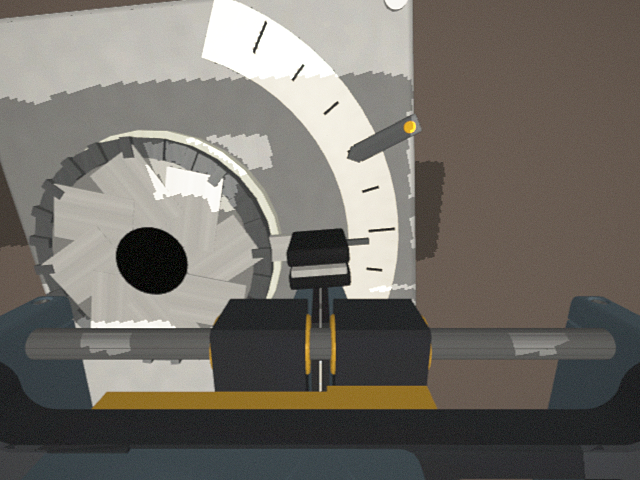

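The pointer tip is at (368,241), at about -12°, and the tab tip at (350,156), so about 21° remain. I'll go most of the way and measure again.

```bash
python3 -m creep '[{"xyz":[0.04,0.1,0],"turn":[0,0,1]},{"xyz":[0.03,0.1,0],"turn":[0,0,1]},{"xyz":[0.03,0.1,0],"turn":[0,0,1]},{"xyz":[0.02,0.06,0],"turn":[0,0,0.8]},{"xyz":[0,0,0],"turn":[0,0,0]}]' -1
python3 - <<'E'
from h import *
st();P,p,d=pic('wrist','w6',('paddle','pointer_tip','tab_tip'))
plan([0,9.3],z=.12)
cv2.imwrite('pics/w6c.png',cv2.resize(p[150:290,260:460,::-1],None,fx=4,fy=4,interpolation=0))
E
```

```text
clock: 7.95
position: [0.6072, -0.0728, 0.1196]
ee_rot: [0.006, 1.0, -0.006, 0.006]
ft_force: [0.1, -0.3, -0.3]
grip_width: 0.0004
7.95 [ 0.6072 -0.0728  0.1196] [ 0.006  1.    -0.006  0.006] F [ 0.1 -0.3 -0.3] w 0.0004
wrist paddle [([0.6082, -0.0471, 0.1161], 0.9)]
wrist pointer_tip [([0.6378, -0.0443, 0.0889], 0.62)]
wrist tab_tip [([0.6332, -0.0252, 0.0719], 0.93), ([0.6055, -0.0459, 0.1123], 0.38)]
tool ang -0.6 rel [ 0.0905 -0.0258]
0 [-0.01 -0.    0.01] turn 0.16
9.3 [0.05 0.25 0.  ] turn 2.33
```

View pics/w6c.png

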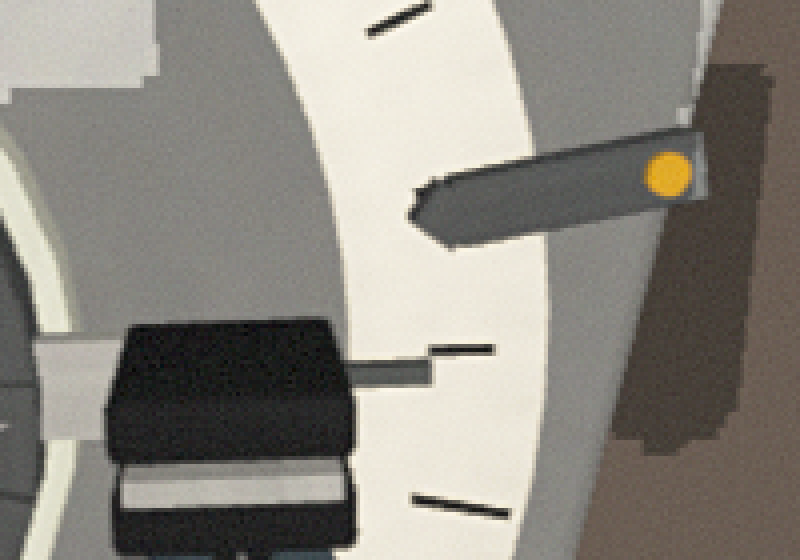

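Run:
```python
from h import *
z=np.load('pics/w6.npz');P=dict(camera_matrix=z['K'],view=z['V'])
for n,u,v,h in(('tab',363,203.5,.078),('tabscrew',260+670/4,150+173/4,.083),('ptr',367.5,243.2,.089)):
    X=atz(P,u,v,h);d=X[:2]-AX;print(n,X.round(4),np.hypot(*d).round(4),np.degrees(np.arctan2(d[1],d[0])).round(2))
```

```text
tab [ 0.6327 -0.0244  0.078 ] 0.1181 11.04
tabscrew [ 0.6677 -0.0183  0.083 ] 0.1536 10.76
ptr [ 0.6343 -0.0449  0.089 ] 0.1175 1.0
```

Radii check (118.1 and 117.5 mm), and 9.9° remain. I'll push about 8° and then look.

```bash
python3 -m creep '[{"xyz":[0.01,0.08,0],"turn":[0,0,0.8]},{"xyz":[0.01,0.08,0],"turn":[0,0,0.8]},{"xyz":[0.01,0.06,0],"turn":[0,0,0.6]},{"xyz":[0,0,0],"turn":[0,0,0]}]' -1
python3 - <<'E'
from h import *
st();P,p,d=pic('wrist','w7',('pointer_tip','tab_tip'))
plan([0,9.3],z=.12)
cv2.imwrite('pics/w7c.png',cv2.resize(p[150:290,260:460,::-1],None,fx=4,fy=4,interpolation=0))
E
```

```text
clock: 8.65
position: [0.6105, -0.0618, 0.1198]
ee_rot: [0.007, 0.997, 0.072, 0.009]
ft_force: [0.1, 0.5, -0.6]
grip_width: 0.0003
8.65 [ 0.6105 -0.0618  0.1198] [0.007 0.997 0.072 0.009] F [ 0.1  0.5 -0.6] w 0.0003
wrist pointer_tip [([0.6332, -0.0299, 0.0895], 0.69)]
wrist tab_tip [([0.6336, -0.0271, 0.0735], 0.81)]
tool ang 8.3 rel [ 0.0937 -0.0148]
0 [-0.06 -0.19  0.  ] turn -2.07
9.3 [0.05 0.25 0.  ] turn 2.33
```

View pics/w7c.png

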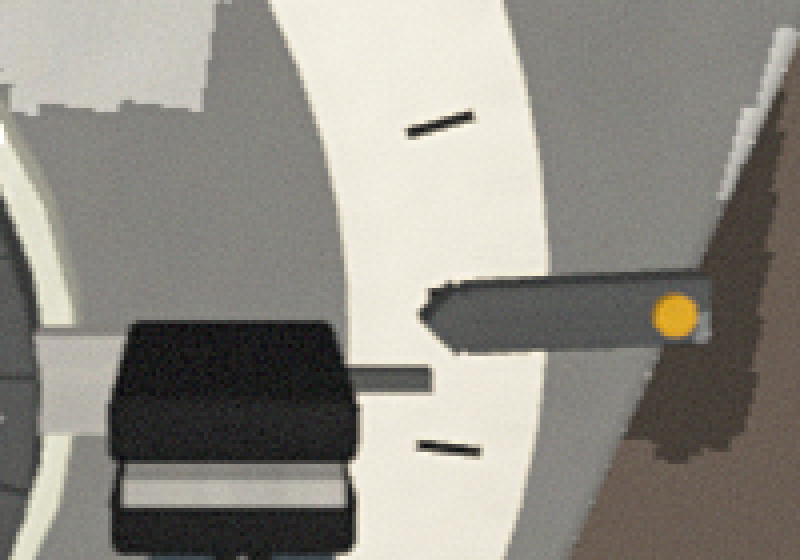

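Run:
```python
from h import *
z=np.load('pics/w7.npz');P=dict(camera_matrix=z['K'],view=z['V'])
for n,u,v,h in(('tab',260+422/4,150+315/4,.078),('tabscrew',260+676/4,150+317/4,.083),('ptr',367.5,150+379/4,.089)):
    X=atz(P,u,v,h);d=X[:2]-AX;print(n,X.round(4),np.hypot(*d).round(4),np.degrees(np.arctan2(d[1],d[0])).round(2))
```

```text
tab [ 0.6325 -0.0245  0.078 ] 0.1179 11.0
tabscrew [ 0.6677 -0.0186  0.083 ] 0.1536 10.67
ptr [ 0.6333 -0.0311  0.089 ] 0.1175 7.79
```

3.2° (6.6 mm at the tip) remain. Both points are near the image centre, so parallax is small.

```bash
python3 -m creep '[{"xyz":[-0.01,0.05,0],"turn":[0,0,0.3]},{"xyz":[-0.01,0.05,0],"turn":[0,0,0.3]},{"xyz":[0,0,0],"turn":[0,0,0]}]' -1
python3 - <<'E'
from h import *
st();P,p,d=pic('wrist','w8',('pointer_tip','tab_tip'))
cv2.imwrite('pics/w8c.png',cv2.resize(p[150:290,260:460,::-1],None,fx=4,fy=4,interpolation=0))
E
```

```text
clock: 9.18
position: [0.6109, -0.0566, 0.1199]
ee_rot: [0.008, 0.995, 0.094, 0.011]
ft_force: [0.2, -1.0, -0.8]
grip_width: 0.0002
9.175 [ 0.6109 -0.0566  0.1199] [0.008 0.995 0.094 0.011] F [ 0.2 -1.  -0.8] w 0.0002
wrist pointer_tip [([0.6338, -0.0252, 0.0882], 0.68)]
wrist tab_tip [([0.6329, -0.0245, 0.0726], 0.63)]
```

View pics/w8c.png

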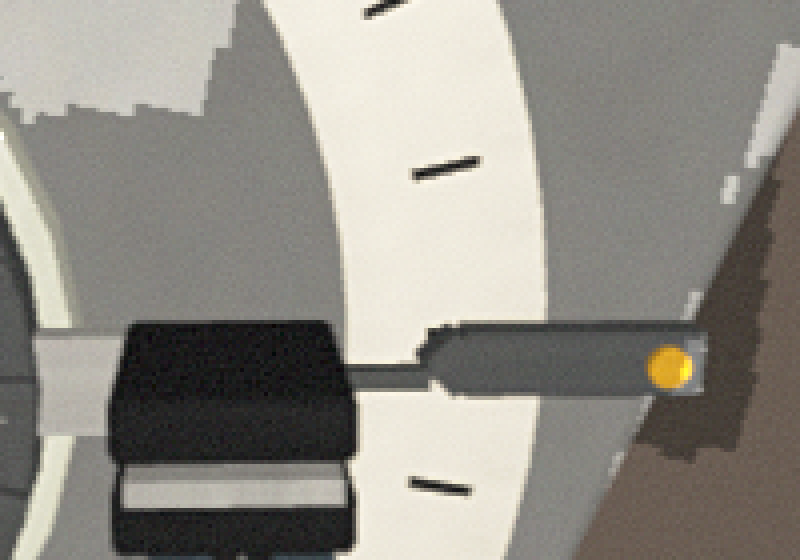

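```bash
python3 - <<'E'
from h import *
z=np.load('pics/w8.npz');P=dict(camera_matrix=z['K'],view=z['V'])
for n,u,v,h in(('tab',260+416/4,150+362/4,.078),('tabscrew',260+671/4,150+368/4,.083),('ptr',367.5,150+377/4,.089)):
    X=atz(P,u,v,h);d=X[:2]-AX;print(n,X.round(4),np.hypot(*d).round(4),np.degrees(np.arctan2(d[1],d[0])).round(2))
E
python3 -m creep '[{"xyz":[0,0.035,0],"turn":[0,0,0.1]},{"xyz":[0,0,0],"turn":[0,0,0]}]' -1
python3 - <<'E'
from h import *
st();P,p,d=pic('wrist','w9',('pointer_tip','tab_tip'))
cv2.imwrite('pics/w9c.png',cv2.resize(p[150:290,260:460,::-1],None,fx=4,fy=4,interpolation=0))
E
```

```text
tab [ 0.6322 -0.0255  0.078 ] 0.1174 10.54
tabscrew [ 0.6678 -0.0184  0.083 ] 0.1537 10.73
ptr [ 0.6324 -0.0246  0.089 ] 0.1177 10.95
clock: 9.57
position: [0.6107, -0.0546, 0.12]
ee_rot: [0.008, 0.995, 0.098, 0.01]
ft_force: [3.0, -1.2, -1.3]
grip_width: 0.0003
9.575 [ 0.6107 -0.0546  0.12  ] [0.008 0.995 0.098 0.01 ] F [ 3.  -1.2 -1.3] w 0.0003
wrist pointer_tip [([0.6313, -0.0196, 0.0859], 0.64)]
wrist tab_tip [([0.6342, -0.0275, 0.0746], 0.73)]
```

View pics/w9c.png

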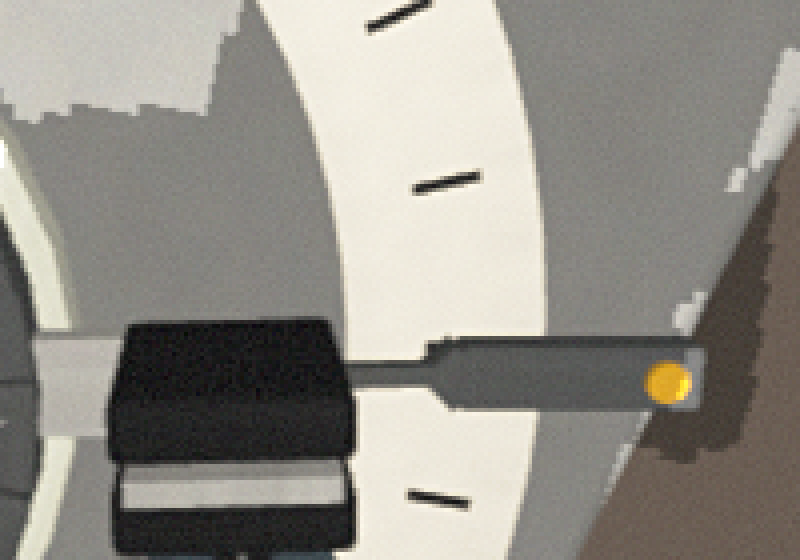

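Run:
```python
from h import *
z=np.load('pics/w9.npz');P=dict(camera_matrix=z['K'],view=z['V'])
print(np.array(P['view'])[2,:3].round(3))
for n,u,v,h in(('tab',260+418/4,150+376/4,.078),('tabscrew',260+669/4,150+383/4,.083),('ptr',367.5,150+374/4,.089)):
    X=atz(P,u,v,h);d=X[:2]-AX;print(n,X.round(4),np.hypot(*d).round(4),np.degrees(np.arctan2(d[1],d[0])).round(2))
```

```text
[ 0.075 -0.281 -0.957]
tab [ 0.6326 -0.0255  0.078 ] 0.1178 10.5
tabscrew [ 0.6677 -0.0183  0.083 ] 0.1536 10.75
ptr [ 0.6319 -0.0222  0.089 ] 0.1177 12.18
```

I should have waited for that last reading: the camera is tilted about 17°, and the pointer is now some 1.4° (2.9 mm) past the tab. That is inside the ±5 mm but off centre. I'll back off and look straight down to check.

```bash
python3 -m creep '[{"xyz":[0.05,-0.25,0],"turn":[0,0,0]},{"xyz":[0.05,-0.3,0],"turn":[0,0,0]},{"xyz":[0,-0.2,0.4],"turn":[0,0,0]},{"xyz":[0,-0.1,0.5],"turn":[0,0,0]},{"xyz":[0,0,0.5],"turn":[0,0,0]},{"xyz":[0,0,0.1],"turn":[0,0,0]},{"xyz":[0,0,0],"turn":[0,0,0]}]' -1
python3 - <<'E'
from h import *
st();P,p,d=pic('wrist','w10',('pointer_tip','tab_tip','paddle'))
print(P['camera_matrix'])
for X in([.6326,-.025,.078],[*AX,.098]):print(proj(P,np.array(X)))
cv2.imwrite('pics/w10b.png',p[:,:,::-1])
E
```

```text
clock: 10.6
position: [0.6148, -0.1126, 0.2103]
ee_rot: [0.007, 0.995, 0.095, 0.007]
ft_force: [-0.1, 0.6, -0.9]
grip_width: 0.0003
10.6 [ 0.6148 -0.1126  0.2103] [0.007 0.995 0.095 0.007] F [-0.1  0.6 -0.9] w 0.0003
wrist pointer_tip [([0.6338, -0.0225, 0.0897], 0.8)]
wrist tab_tip [([0.6348, -0.0243, 0.0709], 0.57)]
wrist paddle [([0.6018, -0.0301, 0.1126], 0.81)]
[[340.65936593   0.         320.0333769 ]
 [  0.         340.65936593 249.3650392 ]
 [  0.           0.           1.        ]]
[360.77820485 143.26902985]
[204.87742979 142.0610521 ]
```

View pics/w10b.png

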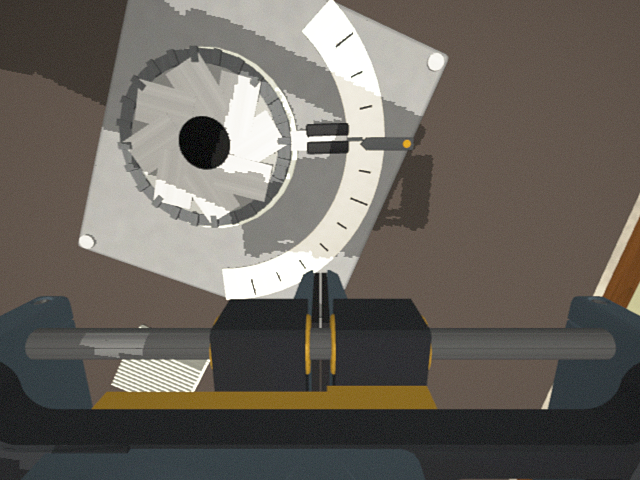

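Run:
```python
from h import *
z=np.load('pics/w10.npz');P=dict(camera_matrix=z['K'],view=z['V']);p=z['p']
cv2.imwrite('pics/w10c.png',cv2.resize(p[110:180,300:420,::-1],None,fx=6,fy=6,interpolation=0))
```

```text
(no output)
```

View pics/w10c.png

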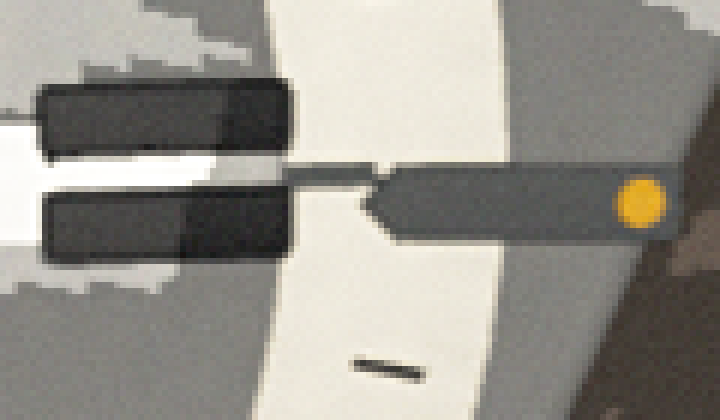

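The near-vertical view shows the pointer line at row 174 and the tab centre at row 203. With the tab 78 px = 10 mm wide, the pointer is 3.7 mm past centre. That is too close to the limit, so I'll nudge it back about 1.8° from the other side, again with the shut fingertips.

```bash
python3 - <<'E'
from h import *
z=np.load('pics/w10.npz');P=dict(camera_matrix=z['K'],view=z['V'])
for n,u,v,h in(('tab',361,143.8,.078),('tabscrew',300+641/6,110+203/6,.083),('ptr',362.5,139,.089)):
    X=atz(P,u,v,h);d=X[:2]-AX;print(n,X.round(4),np.hypot(*d).round(4),np.degrees(np.arctan2(d[1],d[0])).round(2))
E
python3 -m creep '[{"xyz":[-0.1,0.4,0],"turn":[0,0,0]},{"xyz":[-0.1,0.6,0],"turn":[0,0,0]},{"xyz":[-0.1,0.6,0],"turn":[0,0,0]},{"xyz":[-0.05,0.55,0],"turn":[0,0,0]},{"xyz":[0,0.2,0],"turn":[0,0,0]},{"xyz":[0,0,0],"turn":[0,0,0]}]' -1
```

```text
tab [ 0.6329 -0.0254  0.078 ] 0.1181 10.56
tabscrew [ 0.6677 -0.0186  0.083 ] 0.1536 10.65
ptr [ 0.6318 -0.0221  0.089 ] 0.1177 12.22
clock: 11.55
position: [0.5887, 0.0386, 0.2057]
ee_rot: [0.005, 0.995, 0.097, 0.002]
ft_force: [0.5, -0.6, 0.6]
grip_width: 0.0001
```

```bash
python3 -m creep '[{"xyz":[0.02,-0.1,-0.4],"turn":[0,0,0]},{"xyz":[0.02,-0.1,-0.5],"turn":[0,0,0]},{"xyz":[0.02,-0.1,-0.5],"turn":[0,0,0]},{"xyz":[0,0,-0.25],"turn":[0,0,0]},{"xyz":[0,0,0],"turn":[0,0,0]}]' -1
python3 - <<'E'
from h import *
s=manip.state();r=np.array(s['position'][:2])-AX
for th in(12.2,10.6):
    t=np.radians(th);print(th,r@[np.cos(t),np.sin(t)],r@[-np.sin(t),np.cos(t)])
E
```

```text
clock: 12.18
position: [0.5931, 0.0162, 0.1046]
ee_rot: [0.006, 0.995, 0.096, 0.004]
ft_force: [-0.6, 0.7, -0.1]
grip_width: 0.0001
12.2 0.08797767921453717 0.045622631348063616
10.6 0.08666951941050768 0.048061324745047894
```

```bash
python3 -m creep '[{"xyz":[0.02,0,0.2],"turn":[0,0,0]},{"xyz":[0.04,-0.15,0.03],"turn":[0,0,0]},{"xyz":[0.03,-0.12,0],"turn":[0,0,0]},{"xyz":[0,0,0],"turn":[0,0,0]}]' -1
cat >> h.py <<'E'
def rel(ths=(12.2,10.6)):
    s=manip.state();r=np.array(s['position'][:2])-AX
    for th in ths:
        t=np.radians(th);print(th,'rad',round(r@[np.cos(t),np.sin(t)],4),'tan',round(r@[-np.sin(t),np.cos(t)],4))
E
python3 -c "
from h import *
rel()"
```

```text
clock: 12.68
position: [0.6013, -0.0013, 0.1234]
ee_rot: [0.007, 0.995, 0.096, 0.007]
ft_force: [1.2, 0.8, 0.1]
grip_width: 0.0008
12.2 rad 0.0922 tan 0.0269
10.6 rad 0.0915 tan 0.0294
```

```bash
python3 -m creep '[{"xyz":[0,-0.025,0],"turn":[0,0,0]},{"xyz":[0,-0.015,0],"turn":[0,0,0]},{"xyz":[0,0,0],"turn":[0,0,0]}]' -1
python3 -c "
from h import *
rel();P,p,d=pic('top','t2',('pointer_tip','tab_tip'));pic('wrist','w11')"
```

```text
clock: 13.05
position: [0.6017, -0.0025, 0.1235]
ee_rot: [0.005, 0.995, 0.096, 0.008]
ft_force: [-0.0, 1.1, -0.2]
grip_width: 0.0003
12.2 rad 0.0924 tan 0.0256
10.6 rad 0.0916 tan 0.0281
top pointer_tip []
top tab_tip []
```

View pics/w11.png

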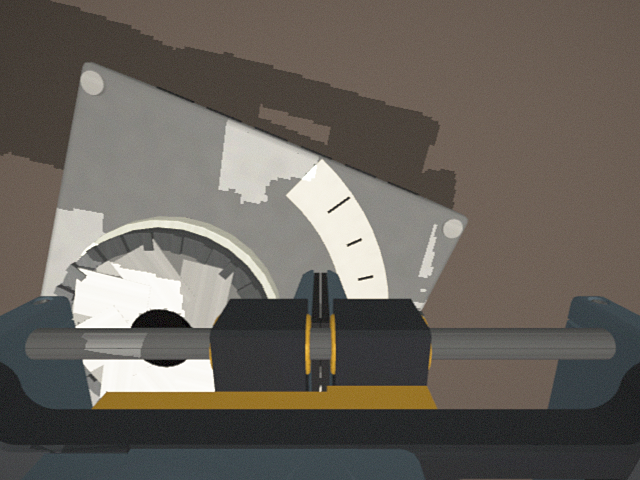

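```bash
python3 -m creep '[{"xyz":[0,-0.03,0],"turn":[0,0,0]},{"xyz":[0,0,0],"turn":[0,0,0]}]' -1
python3 -c "
from h import *
rel()"
```

```text
clock: 13.5
position: [0.602, -0.004, 0.1235]
ee_rot: [0.005, 0.995, 0.095, 0.008]
ft_force: [0.6, 1.5, -0.6]
grip_width: 0.0005
12.2 rad 0.0924 tan 0.024
10.6 rad 0.0917 tan 0.0266
```

Close to target by geometry. Now I'll back off, lift and look from the same vertical view as before.

```bash
python3 -m creep '[{"xyz":[-0.04,0.25,0],"turn":[0,0,0]},{"xyz":[-0.04,0.2,0.2],"turn":[0,0,0]},{"xyz":[0,0,0.6],"turn":[0,0,0]},{"xyz":[0,0,0.6],"turn":[0,0,0]},{"xyz":[0.1,-0.3,0.3],"turn":[0,0,0]},{"xyz":[0.1,-0.7,0],"turn":[0,0,0]},{"xyz":[0.1,-0.7,0],"turn":[0,0,0]},{"xyz":[0,-0.5,0],"turn":[0,0,0]}]' -1
python3 -m creep '[{"xyz":[0,-0.25,0],"turn":[0,0,0]},{"xyz":[0,0,0],"turn":[0,0,0]}]' -1
python3 - <<'E'
from h import *
st();P,p,d=pic('wrist','w12',('pointer_tip','tab_tip'))
u,v=proj(P,np.array([.6326,-.025,.08])).astype(int);print(u,v)
cv2.imwrite('pics/w12c.png',cv2.resize(p[max(v-35,0):v+35,u-60:u+60,::-1],None,fx=6,fy=6,interpolation=0))
E
```

```text
clock: 14.5
position: [0.6132, -0.1052, 0.2349]
ee_rot: [0.008, 0.995, 0.1, 0.009]
ft_force: [1.0, 0.3, -0.6]
grip_width: 0.0002
clock: 14.75
position: [0.613, -0.1211, 0.236]
ee_rot: [0.008, 0.995, 0.099, 0.01]
ft_force: [0.4, 1.0, -0.6]
grip_width: 0.0006
14.75 [ 0.613  -0.1211  0.236 ] [0.008 0.995 0.099 0.01 ] F [ 0.4  1.  -0.6] w 0.0006
wrist pointer_tip [([0.6338, -0.0255, 0.0857], 0.67)]
wrist tab_tip [([0.6336, -0.025, 0.0724], 0.62)]
361 133
```

View pics/w12c.png

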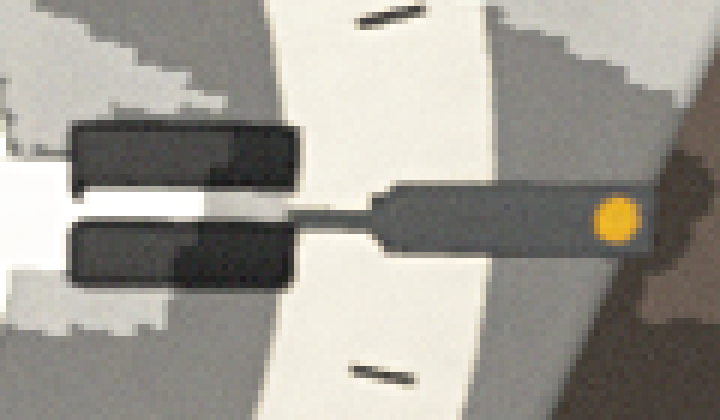

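The pointer line (row 220) now lies on the tab centre (row 219), and the tab has not moved. Next the start button: I'll move towards the rightmost box.

```bash
python3 -m creep '[{"xyz":[-0.1,0.4,0],"turn":[0,0,0]},{"xyz":[-0.25,0.8,0],"turn":[0,0,0]},{"xyz":[-0.25,0.9,0],"turn":[0,0,0]},{"xyz":[-0.25,0.9,0],"turn":[0,0,0]},{"xyz":[-0.25,0.9,0],"turn":[0,0,0]},{"xyz":[-0.25,0.9,0],"turn":[0,0,0]},{"xyz":[-0.25,0.9,0],"turn":[0,0,0]},{"xyz":[-0.2,0.6,0],"turn":[0,0,0]}]' -1
python3 -m creep '[{"xyz":[0,0.2,0],"turn":[0,0,0]},{"xyz":[0,0,0],"turn":[0,0,0]}]' -1
python3 - <<'E'
from h import *
st();P,p,d=pic('wrist','w13',('control','start_top'))
pic('top','t3',('control','start_top'))
E
```

```text
clock: 15.9
position: [0.4983, 0.2756, 0.2359]
ee_rot: [0.006, 0.995, 0.103, 0.01]
ft_force: [-0.1, 0.3, -0.0]
grip_width: 0.0003
clock: 16.15
position: [0.4965, 0.2911, 0.2359]
ee_rot: [0.006, 0.994, 0.106, 0.01]
ft_force: [0.0, -0.1, -0.7]
grip_width: 0.0004
16.15 [0.4965 0.2911 0.2359] [0.006 0.994 0.106 0.01 ] F [ 0.  -0.1 -0.7] w 0.0004
wrist control [([0.4928, 0.3484, -0.0043], 0.76), ([0.6355, 0.3786, 0.0001], 0.35)]
wrist start_top [([0.4977, 0.3496, 0.0662], 0.96)]
top control [([0.4937, 0.5146, 0.0005], 0.85), ([0.3914, 0.6988, -0.0008], 0.77), ([0.2988, 0.4741, 0.0005], 0.61), ([0.4913, 0.3526, 0.0062], 0.45)]
top start_top [([0.3925, 0.6966, 0.066], 0.63), ([0.6326, -0.0239, 0.0891], 0.58), ([0.4957, 0.5189, 0.0681], 0.54), ([0.3016, 0.4726, 0.0607], 0.48)]
```

View pics/w13.png

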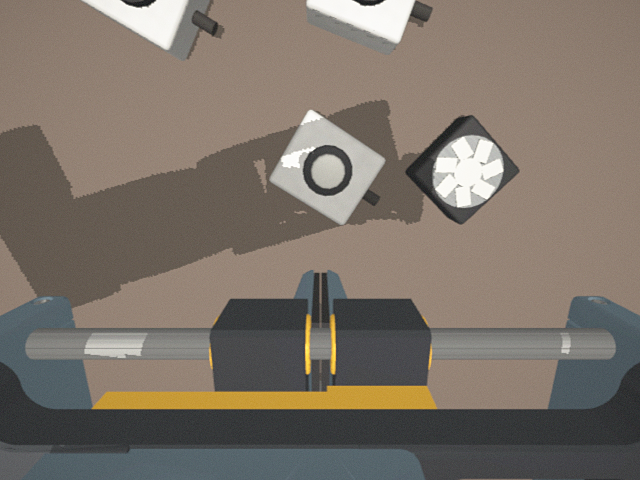

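View pics/t3.png

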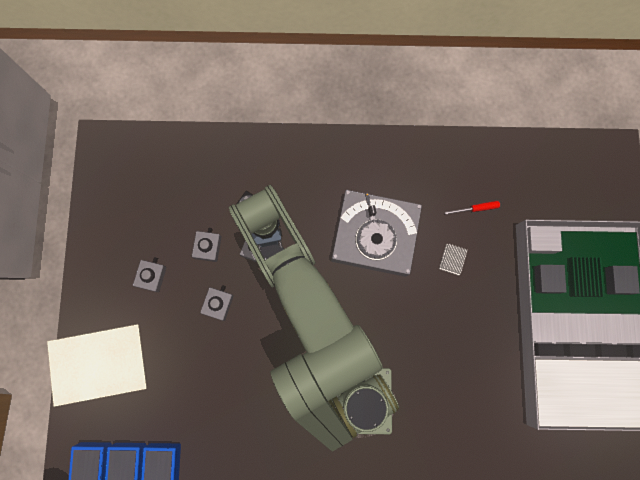

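Run:
```python
from h import *
z=np.load('pics/w13.npz');P=dict(camera_matrix=z['K'],view=z['V']);d=z['d']
V=z['V'];R=V[:3,:3];C=-R.T@V[:3,3];Ki=np.linalg.inv(z['K'])
for v in (171,):
  for u in range(285,376,4):
    X=C+R.T@(Ki@[u,v,1]*d[v,u]);print(u,X.round(4))
print(atz(P,327.5,171,.067))
```

```text
285 [0.4541 0.3404 0.045 ]
289 [0.4579 0.3412 0.0449]
293 [0.4617 0.342  0.0445]
297 [0.4656 0.3428 0.0442]
301 [0.4694 0.3437 0.0451]
305 [0.4734 0.3454 0.0575]
309 [0.4771 0.3461 0.0572]
313 [0.4807 0.3475 0.0652]
317 [0.4843 0.3484 0.0683]
321 [0.4879 0.3491 0.0658]
325 [0.4915 0.3499 0.0661]
329 [0.4951 0.3507 0.0668]
333 [0.4986 0.3515 0.0679]
337 [0.5023 0.3523 0.0673]
341 [0.5059 0.353  0.0674]
345 [0.5104 0.3534 0.0583]
349 [0.5144 0.3541 0.0556]
353 [0.5198 0.3544 0.0427]
357 [0.5234 0.3553 0.0444]
361 [0.5273 0.3562 0.0442]
365 [0.5312 0.357  0.044 ]
369 [0.5349 0.3579 0.0455]
373 [0.5387 0.3587 0.0459]
[0.49374266 0.35039685 0.067     ]
```

The button top is at z ≈ 0.067, 10 mm proud of its housing (0.057), with its centre at (0.494, 0.350). That fits the sizes given. I'll move above it and then down.

```bash
python3 -m creep '[{"xyz":[0,0.4,0],"turn":[0,0,0]},{"xyz":[-0.02,0.5,-0.2],"turn":[0,0,0]},{"xyz":[-0.02,0.2,-0.4],"turn":[0,0,0]},{"xyz":[0,0,-0.5],"turn":[0,0,0]},{"xyz":[0,0,-0.5],"turn":[0,0,0]},{"xyz":[0,0,-0.3],"turn":[0,0,0]},{"xyz":[0,0,0],"turn":[0,0,0]}]' -1
```

```text
clock: 17.32
position: [0.4967, 0.3624, 0.1193]
ee_rot: [0.004, 0.995, 0.102, 0.012]
ft_force: [-0.1, 0.3, 0.5]
grip_width: 0.0004
```

```bash
python3 -m creep '[{"xyz":[-0.05,-0.15,-0.1],"turn":[0,0,0]},{"xyz":[-0.03,-0.09,-0.15],"turn":[0,0,0]},{"xyz":[0,0,-0.15],"turn":[0,0,0]},{"xyz":[0,0,0],"turn":[0,0,0]}]' -1
```

```text
clock: 17.82
position: [0.4927, 0.348, 0.096]
ee_rot: [0.003, 0.995, 0.102, 0.014]
ft_force: [-0.4, 0.0, -0.4]
grip_width: 0.0005
```

```bash
python3 -m creep '[{"xyz":[0.01,0.02,-0.15],"turn":[0,0,0]},{"xyz":[0,0,-0.07],"turn":[0,0,0]},{"xyz":[0,0,0],"turn":[0,0,0]}]' -1; python3 -m creep '[{"xyz":[0,0,-0.04],"turn":[0,0,0]},{"xyz":[0,0,-0.03],"turn":[0,0,0]},{"xyz":[0,0,0],"turn":[0,0,0]}]' -1
```

```text
clock: 18.2
position: [0.4937, 0.3496, 0.0826]
ee_rot: [0.002, 0.995, 0.102, 0.014]
ft_force: [-0.5, -1.7, 1.5]
grip_width: 0.0005
clock: 18.58
position: [0.4938, 0.3497, 0.0791]
ee_rot: [0.002, 0.995, 0.102, 0.014]
ft_force: [-1.7, -1.4, 3.5]
grip_width: 0.0008
```

```bash
python3 -m creep '[{"xyz":[0,0,-0.04],"turn":[0,0,0]},{"xyz":[0,0,-0.03],"turn":[0,0,0]}]' -1; python3 -m creep '[{"xyz":[0,0,-0.04],"turn":[0,0,0]},{"xyz":[0,0,0],"turn":[0,0,0]}]' -1
```

```text
clock: 18.82
position: [0.4938, 0.3497, 0.0781]
ee_rot: [0.002, 0.995, 0.102, 0.015]
ft_force: [-4.1, -4.1, 16.6]
grip_width: 0.0005
clock: 19.08
position: [0.4937, 0.3497, 0.079]
ee_rot: [0.002, 0.995, 0.102, 0.015]
ft_force: [-0.3, -1.7, 3.7]
grip_width: 0.0005
```

The force rose to 16.6 N at the stop, so the button went fully down. Lifting off.

```bash
python3 -m creep '[{"xyz":[0,0,0.2],"turn":[0,0,0]},{"xyz":[0,0,0.5],"turn":[0,0,0]},{"xyz":[0,0,0.6],"turn":[0,0,0]},{"xyz":[0,-0.2,0.6],"turn":[0,0,0]},{"xyz":[0,-0.6,0.5],"turn":[0,0,0]},{"xyz":[0,-0.5,0],"turn":[0,0,0]},{"xyz":[0,0,0],"turn":[0,0,0]}]' -1
python3 - <<'E'
from h import *
st();P,p,d=pic('wrist','w14',('start_top',))
V=np.array(P['view']);R=V[:3,:3];C=-R.T@V[:3,3];Ki=np.linalg.inv(P['camera_matrix'])
u,v=proj(P,np.array([.4937,.3504,.067])).astype(int);print(u,v)
print((C+R.T@(Ki@[u,v,1]*np.median(d[v-4:v+5,u-4:u+5]))).round(4))
P,p,d=pic('top','t4',('stand','pointer_tip','tab_tip','heatsink','fan','driver'))
cv2.imwrite('pics/t4c.png',cv2.resize(p[180:290,190:440,::-1],None,fx=3,fy=3))
E
```

```text
clock: 19.95
position: [0.4947, 0.2711, 0.2288]
ee_rot: [0.001, 0.995, 0.102, 0.017]
ft_force: [-0.2, -0.0, -0.3]
grip_width: 0.0004
19.95 [0.4947 0.2711 0.2288] [0.001 0.995 0.102 0.017] F [-0.2 -0.  -0.3] w 0.0004
wrist start_top [([0.4921, 0.3508, 0.0648], 0.86)]
331 151
[0.4937 0.3505 0.067 ]
top stand [([0.5165, -0.0478, -0.0016], 0.85), ([0.6306, -0.0261, 0.0897], 0.53)]
top pointer_tip [([0.6313, -0.0229, 0.087], 0.73)]
top tab_tip [([0.6345, -0.0293, 0.0739], 0.59)]
top heatsink [([0.4662, -0.3166, -0.0028], 0.77)]
top fan [([0.6342, 0.3819, -0.003], 0.53)]
top driver [([0.6454, -0.3869, 0.0007], 0.78)]
```

View pics/t4c.png

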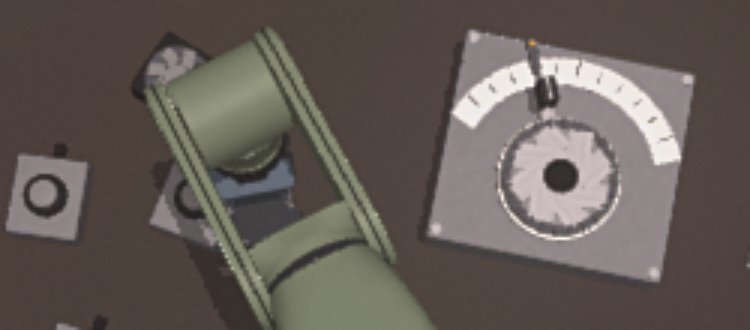

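The button is back up at z = 0.067, the lever, pointer and tab lie in line, the other parts are where they were, and the arm is clear. Handing in.

```bash
python3 -c "
from bench import manip
print(manip.close_job())"
```

```text
the job is handed in; nothing more can be done
None
```

The lever is set on the tab and the start button was pressed afterwards, then came back up. I handed the job in at about 20 s of the 67 s.

- **Lever:** I pushed the paddle round about 80° with the shut fingertips, never pinching it. My last push took the pointer about 3.5 mm past the tab centre, because I pushed before reading a measurement I had just taken. I nudged it back from the other side. The straight-down wrist view then showed the pointer on the tab centre within about 0.5 mm (limit ±5 mm). The tab's measured position had not changed.
- **Button:** I pressed the one on the rightmost look-alike box, at (0.494, 0.350). Force rose to 16.6 N at the stop, so it went fully down. After I lifted off, its top measured 67 mm high, the same as before the press.
- **Last checks:** The heat sink, fan and driver measured where they started, within the 4 mm of the networks. The gripper was clear of everything when I handed in.
- **Disagreement:** In the last overhead picture the network put the pointer about 7 mm from the tab. Its readings are only good to about 4 mm each. The picture itself and the close wrist view both showed them in line, so I went by those.

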